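# Close the digestion vessel with the large hex key

### The arm

A 6-joint arm with a two-finger parallel gripper is mounted at the origin on the work surface. World frame = base frame: x ahead of the robot, y to its left, z up, the work surface at z = 0. Lengths are in m, angles in rad, forces in N, time in s.
With the tool pointing down it reaches from about 0.35 to 1 m from the base axis. Payload 7.1 kg.
Tool frame: the origin (TCP) lies between the finger pads; the fingertips stand 22 mm ahead of it and the grasp point (between the pads) lies 3 mm ahead of it; z points along the fingers, y is the line along which they close (so a half turn about z gives the same grasp; the last joint's range is limited). The gripper opens to 85 mm and grips with 20 to 120 N. Pads are 22 mm wide; open, the fingers measure 114 mm over their backs; the gripper's body (76 mm by 85 mm) begins 54 mm behind the grasp point. The pads swing forward as they close: fully open they stand 13 mm farther back than shut.
Start: joints at [1.098, 0.423, 1.63, -0, 1.089, -0.019], TCP at [0.274, 0.562, 0.253] pointing down, gripper open.
Joint ranges: [-3, 3], [-0.9, 2.11], [0.09, 2.58], [-1.31, 4.45], [0.11, 2.69], [-2.54, 2.54]. Speed limits (rad/s): [2.39, 2.39, 3.01, 3.14, 3.14, 3.14].

### API

Orientations are given as a rotation vector (axis times angle).
In Python, from rig import manip gives the robot as it stands. The module is installed in compiled form; this text tells all that it offers. Calls block until the motion is done:
- manip.move_to(position, orientation): joint-space move of the TCP to a pose.
- manip.servo_line(position, orientation=None, rate=0.15): straight line of the TCP; orientation=None keeps the orientation; rate is the mean speed in m/s.
- manip.set_joints(angles): joint-space move.
- manip.command_gripper(opening, f_grip=None): finger opening in m; f_grip is the grip in N (None keeps the last); returns when the fingers have stopped.
- manip.hold(seconds).
- manip.solve_ik(position, orientation): joint angles nearest the present ones, or None.
- manip.camera(name): name is "scene" or "top" or "wrist"; returns a dict with "image" (400x640x3 uint8, red, green, blue), "fx", "fy", "cx", "cy" (pixels), "k1" (the pictures are not rectified: a ray, as slopes to the right and down, at radius r is drawn at 1 + k1 r^2 times it, then the intrinsics apply), "cam_to_world" (4x4, takes a point from camera to world coordinates); the wrist camera has in their place "mount" (4x4, takes a point from camera to tool coordinates, whose origin is the TCP and whose axes are the flange's). Camera axes: x right, y down, z forward; pixel columns grow to the right and rows downward; lengths in m; the calibration is good to about 2 mm. A picture is of the moment at which its call begins: read the wrist's pose just before it. There is no depth.
A pose or a line that the arm cannot do raises manip.IKError and nothing moves.
- manip.sign_off(): hands the job in; it is judged then, once.
Readings, each from a call of its own:
- manip.get_time(): time.
- manip.get_joint_positions(): joint angles.
- manip.get_joint_vel(): joint speeds.
- manip.get_tau(): joint torques, N m.
- manip.get_position(): TCP position.
- manip.get_ee_rot(): TCP orientation.
- manip.get_contact_force(): force on the tool from outside, world axes, zero at the start.
- manip.get_torque(): the same for the moment, N m.
- manip.get_width(): finger opening in m.
- manip.get_grip_force(): force on a finger pad.
Only numpy, scipy, OpenCV 4.12 (cv2) and the standard library are available. Lean on these libraries where they do the work, as an engineer would, in place of code of your own. Each camera call takes 0.05 s, during which the arm holds its last target. There are 200 camera calls.

### The job

Take the large hex key with the green T-handle out of the stand, push it fully home into the hexagon socket of the closure screw on the vessel with the yellow band, and only then turn it clockwise (seen from above) until the screw reaches its stop, where its white mark meets the red mark on the rim. Leave the green key standing in the screw, and leave the slim red key in the stand.

Things in the scene. Friction and masses are not known exactly. Their poses are not given: they have to be found in the camera images.
- key: Loose hex key, 0.4 kg, upright in a white 2-hole stand 85 high. Origin: middle of the lower tip (10 over the bench in the stand); z up the shaft, x along the green T-handle, y across its flat sides. Above origin: hexagon shaft to 75 (24 across flats, two flats square to x; lowest 12 taper to 15), disc of diameter 54 to 81, handle 95-129 (80 long, 24 thick). mm. Other key 130 away.
- socket (a point): Centre of the hexagon socket's floor in the brass screw of the fixed yellow-banded vessel (100 mm wide, 76 high); z up, turns with the screw. Floor 40 mm above bench; hexagon 26 across flats (two square to x), 26 deep; above, a funnel 10 high, 42 wide. Key fits with key x at socket x plus any multiple of 60 deg (play 9 deg each way); fully home, its origin is here. Not the blue-banded vessel.
- closure (a joint): Angle of that brass closure screw, rad: 0 to 1.1, growing clockwise seen from above. Starts between 0 and 0.3; hard stop at 1.1 (tight), where the white mark on the screw meets the red mark on the vessel's rim. Stiff to about 0.15 N m; stays where it is left.
- slim_key: The other hex key in the stand: red T-handle of the same shape and size, slim shaft 12 mm across flats, too small for the socket. Origin and axes as for the large key. Leave it in its hole.

How it is judged:
By the outcome, as a careful person would: the job done as asked, in the order asked, and still so for the second after the job is handed in, with the robot touching nothing.
It also fails if it takes over 46 s, if anything falls off the work surface, if the arm or the gripper's body presses on something with over 40 N, if the wrist force passes 120 N, or if a joint passes its speed limit or range.

## Working session

There is one attempt and no reset: what is moved stays moved. The work goes in short steps, each a Python script; the robot and the scene stay as the last script left them, time stands still between calls to the robot, and variables do not carry over. Pictures are saved under pics/ and viewed, at most 10 in all, crops included, and the job is handed in when it is done.

```bash
mkdir -p pics; python3 - <<'E'
from rig import manip
import cv2,pickle
for n in("scene","top"):
    c=manip.camera(n); pickle.dump(c,open(n+".pkl","wb")); cv2.imwrite(f"pics/{n}.png",c["image"][:,:,::-1])
    print({k:v for k,v in c.items() if k!="image"})
c=manip.camera("wrist");print(c["mount"],c["fx"],c["k1"],manip.get_ee_rot(),manip.get_time())
E
```

```text
{'fx': 426.17176279238845, 'fy': 426.17176279238845, 'cx': 315.57189319576315, 'cy': 198.03996657599782, 'k1': -0.11446120346778586, 'cam_to_world': array([[ 0.55177633,  0.68526949, -0.47534051,  1.02808266],
       [ 0.83399129, -0.45256588,  0.31566226, -0.30650906],
       [ 0.00119082, -0.57060481, -0.82122392,  0.91731314],
       [ 0.        ,  0.        ,  0.        ,  1.        ]])}
{'fx': 494.1034624854652, 'fy': 494.1034624854652, 'cx': 316.96970805261094, 'cy': 196.19003376636078, 'k1': -0.15833787841680394, 'cam_to_world': array([[ 0.0176112 , -0.99500325,  0.09827708,  0.43393077],
       [-0.99983946, -0.01720139,  0.00501581,  0.00542156],
       [-0.00330024, -0.09834963, -0.99514645,  1.18563656],
       [ 0.        ,  0.        ,  0.        ,  1.        ]])}
[[-7.26752053e-04 -9.61453237e-01 -2.74967533e-01  6.92687808e-02]
 [ 9.99998426e-01 -2.53661974e-04 -1.75608654e-03 -2.50913823e-04]
 [ 1.61864628e-03 -2.74968376e-01  9.61451908e-01 -1.21388458e-01]
 [ 0.00000000e+00  0.00000000e+00  0.00000000e+00  1.00000000e+00]] 329.4692023176793 -0.036347591428897735 [-7.06659569e-01 -3.06075440e+00  1.80714771e-03] 0.15
```

View pics/top.png

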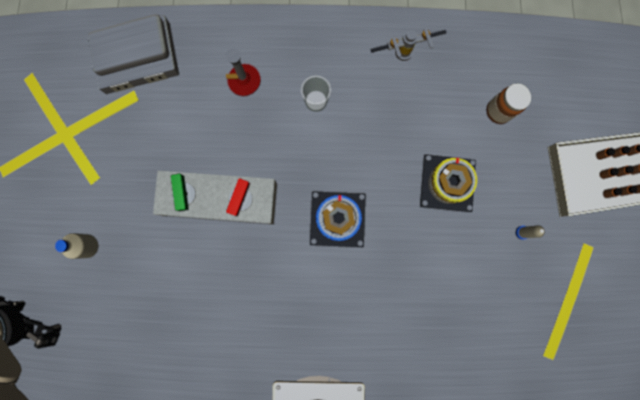

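View pics/scene.png

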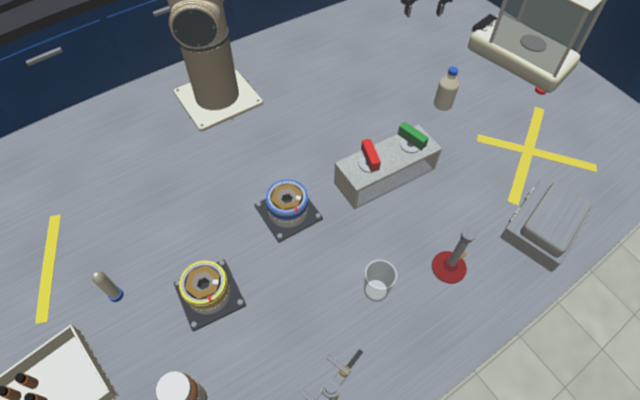

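The top view shows the green handle at about (179,192), the red one at (237,198), and the yellow vessel at (455,180) with its red mark near (457,160). I'll localise these and go above the key.

```bash
cat > h.py <<'E'
import numpy as np,cv2
from rig import manip
from scipy.spatial.transform import Rotation as R
def px2w(c,uv,z,T=None):
    T=c["cam_to_world"] if T is None else T
    K=np.array([[c["fx"],0,c["cx"]],[0,c["fy"],c["cy"]],[0,0,1]])
    p=cv2.undistortPoints(np.array(uv,float).reshape(-1,1,2),K,np.array([c["k1"],0,0,0.]))[:,0]
    d=np.c_[p,np.ones(len(p))]@T[:3,:3].T
    return (T[:3,3]+d*((z-T[2,3])/d[:,2])[:,None])[:,:2]
def ori(a): # tool down, tool x axis at world angle a
    x=np.array([np.cos(a),np.sin(a),0]);z=np.array([0,0,-1.])
    return R.from_matrix(np.c_[x,np.cross(z,x),z]).as_rotvec()
def wrist(name):
    T=np.eye(4);T[:3,:3]=R.from_rotvec(manip.get_ee_rot()).as_matrix();T[:3,3]=manip.get_position()
    c=manip.camera("wrist");cv2.imwrite(f"pics/{name}.png",c["image"][:,:,::-1])
    c["T"]=T@c["mount"];return c
def mask(im,lo,hi):
    h=cv2.cvtColor(im,cv2.COLOR_RGB2HSV);return cv2.inRange(h,lo,hi)
def wrap(a,p): return (a+p/2)%p-p/2
E
python3 - <<'E'
from h import *
import pickle
c=pickle.load(open("top.pkl","rb"))
for n,lo,hi in(("green",(45,120,50),(80,255,255)),("red",(0,180,100),(5,255,255))):
    m=mask(c["image"],lo,hi);m[:165]=0;m[225:]=0; m[:,:150]=0;m[:,280:]=0
    p=np.argwhere(m)[:,::-1]; r=cv2.minAreaRect(px2w(c,p,.139).astype(np.float32));print(n,len(p),r)
print(px2w(c,[[455,180]],.076))
g=px2w(c,[[179,192]],.139)[0]
j0=manip.get_joint_positions()
for a in np.arange(-180,180,30):
    print(a,manip.solve_ik([*g,.3],ori(np.radians(a))))
E
```

```text
green 378 ((0.5413892865180969, 0.3109130263328552), (0.07823024690151215, 0.02341308444738388), 10.873559951782227)
red 361 ((0.5333786606788635, 0.18113158643245697), (0.022351227700710297, 0.075156070291996), 71.1670913696289)
[[ 0.58625551 -0.30457506]]
-180 [ 0.49938     0.37279192  1.59227983  0.          1.1765209  -1.07141633]
-150 [ 0.49938     0.37279192  1.59227983  0.          1.1765209  -1.59501511]
-120 [ 4.99379997e-01  3.72791923e-01  1.59227983e+00 -4.44089210e-16
  1.17652090e+00 -2.11861388e+00]
-90 None
-60 None
-30 None
0 [ 4.99379997e-01  3.72791923e-01  1.59227983e+00 -4.44089210e-16
  1.17652090e+00  2.07017632e+00]
30 [ 4.99379997e-01  3.72791923e-01  1.59227983e+00 -8.88178420e-16
  1.17652090e+00  1.54657755e+00]
60 [0.49938    0.37279192 1.59227983 0.         1.1765209  1.02297877]
90 [ 4.99379997e-01  3.72791923e-01  1.59227983e+00 -4.44089210e-16
  1.17652090e+00  4.99379997e-01]
120 [ 4.99379997e-01  3.72791923e-01  1.59227983e+00 -4.44089210e-16
  1.17652090e+00 -2.42187783e-02]
150 [ 4.99379997e-01  3.72791923e-01  1.59227983e+00 -4.44089210e-16
  1.17652090e+00 -5.47817554e-01]
```

```bash
python3 - <<'E'
from h import *
import pickle
manip.move_to([.586,-.305,.225],ori(np.radians(62)))
c=wrist("v1");pickle.dump(c,open("v1.pkl","wb"))
t=manip.get_time()
m=mask(c["image"],(22,150,100),(34,255,255))
print(t,manip.get_position(),m.sum()/255)
cv2.imwrite("pics/v1c.png",cv2.resize(c["image"][100:300,220:420,::-1],(600,600),interpolation=2))
E
```

```text
3.425 [ 0.5863536  -0.30427945  0.22503248] 0.0
```

View pics/v1.png

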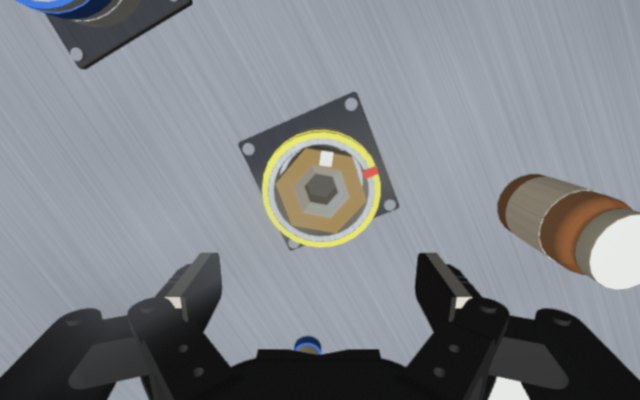

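Vessel seen at (322,189), white mark (326,158), red mark (371,172), and dark hexagon socket in the middle. I'll make a metric ortho view for the centre and hexagon angle.

```bash
cat > ortho.py <<'E'
from h import *
def ortho(c,ctr,z,half=.06,n=600):
    T=c["T"];s=2*half/n
    u,v=np.meshgrid(np.arange(n),np.arange(n))
    P=np.stack([ctr[0]-half+u*s,ctr[1]+half-v*s,np.full(u.shape,z)],-1).reshape(-1,3) # image right=+x, up=+y
    Tc=np.linalg.inv(T);K=np.array([[c["fx"],0,c["cx"]],[0,c["fy"],c["cy"]],[0,0,1]])
    p=cv2.projectPoints(P,cv2.Rodrigues(Tc[:3,:3])[0],Tc[:3,3],K,np.array([c["k1"],0,0,0.]))[0].reshape(n,n,2).astype(np.float32)
    return cv2.remap(c["image"],p[...,0],p[...,1],cv2.INTER_CUBIC)
E
python3 - <<'E'
from ortho import *
import pickle
c=pickle.load(open("v1.pkl","rb"))
im=c["image"];print(cv2.cvtColor(im,cv2.COLOR_RGB2HSV)[[245,131,189,189],[322,322,320,300]])
m=mask(im,(24,90,150),(36,255,255));m[:100]=0;m[280:]=0;m[:,:230]=0;m[:,420:]=0
q=np.argwhere(m)[:,::-1]
w=px2w(c,cv2.convexHull(q.astype(np.int32))[:,0],.076,c["T"]).astype(np.float32)
print("ring",cv2.minEnclosingCircle(w),cv2.fitEllipse(w))
ctr=cv2.minEnclosingCircle(w)[0]
o=ortho(c,ctr,.066);cv2.imwrite("pics/o1.png",o[:,:,::-1])
# dark socket hexagon
g=cv2.cvtColor(o,cv2.COLOR_RGB2GRAY);print(g[300,150:450:10])
E
```

```text
[[ 30 136 230]
 [ 29 123 186]
 [ 25  15  99]
 [ 21  22 150]]
ring ((0.5883421301841736, -0.305741548538208), 0.0514698289334774) ((0.588836133480072, -0.3059751093387604), (0.10063475370407104, 0.10257284343242645), 158.81924438476562)
[144 144 144 146 148 146 146 146 138  89  92  97  97  98  97  97  97  97
  96  96  96  99 147 161 160 161 150 143 142 143]
```

View pics/o1.png

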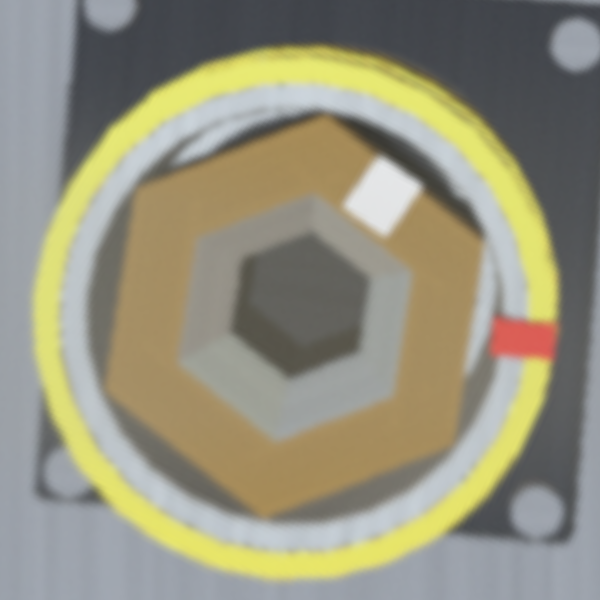

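Socket centre is about (0.5885, −0.3065), with flat normals at 51.4°+60k. White mark at ~52°, red at ~−7°, so about 1.03 rad remains. Now the key.

```bash
python3 - <<'E'
from ortho import *
import pickle
manip.move_to([.541,.311,.27],ori(np.radians(190.9)))
manip.command_gripper(.06)
c=wrist("k1");pickle.dump(c,open("k1.pkl","wb"))
m=mask(c["image"],(45,100,30),(85,255,255))
n,l,s,_=cv2.connectedComponentsWithStats(m);i=1+s[1:,4].argmax()
q=np.argwhere(l==i)[:,::-1]
print(s[i],cv2.minAreaRect(px2w(c,q,.139,c["T"]).astype(np.float32)),manip.get_time(),manip.get_position())
o=ortho(c,(.541,.311),.139);cv2.imwrite("pics/o2.png",o[:,:,::-1])
E
```

```text
[ 308  148   28   96 1871] ((0.5412977933883667, 0.31269747018814087), (0.07833417505025864, 0.02144627645611763), 10.351250648498535) 6.0667 [0.54110653 0.31081246 0.2699939 ]
```

View pics/o2.png

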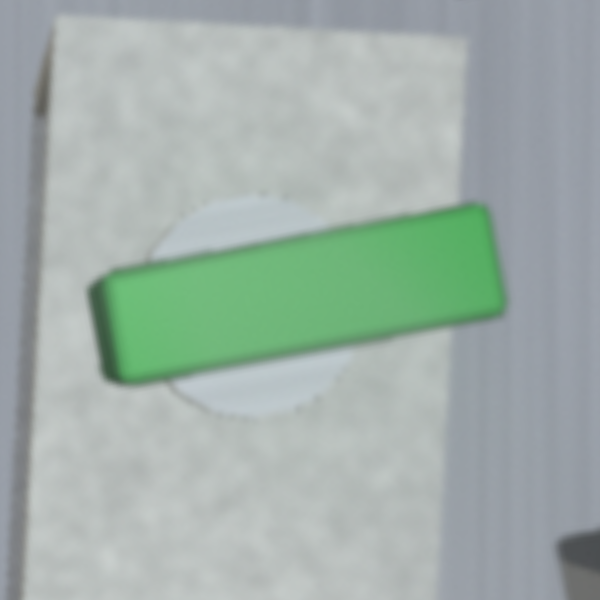

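```bash
python3 - <<'E'
from h import *
o=ori(np.radians(190.2))
manip.move_to([.542,.3125,.20],o)
manip.servo_line([.542,.3125,.125],o,.1)
print(manip.get_contact_force())
manip.command_gripper(.0,80)
print("grip",manip.get_width(),manip.get_grip_force(),manip.get_contact_force(),manip.get_time())
manip.servo_line([.542,.3125,.29],o,.12)
print(manip.get_width(),manip.get_contact_force(),manip.get_torque(),manip.get_position(),manip.get_time())
manip.move_to([.5885,-.3065,.29],ori(np.radians(111.4)))
print(manip.get_width(),manip.get_contact_force(),manip.get_torque(),manip.get_position(),manip.get_time())
w=wrist("w1")
c=manip.camera("scene");cv2.imwrite("pics/s1.png",cv2.resize(c["image"][150:350,100:340,::-1],None,fx=2.5,fy=2.5))
E
```

```text
[-0.181216   -0.93741527 -0.45512932]
grip 0.023029291445250673 78.58582735061646 [-0.79198899  1.26501657  5.51209013] 7.7667
0.02308377018216773 [-0.31281936  0.24294532 -2.75986523] [-0.03350212 -0.01444535 -0.00985277] [0.54159099 0.31226718 0.28903149] 9.2917
0.023219562263782 [ 0.12261275 -0.20416877 -3.29206875] [ 0.03791474 -0.01894081 -0.00713959] [ 0.58895436 -0.30547958  0.2900315 ] 11.5083
```

View pics/w1.png

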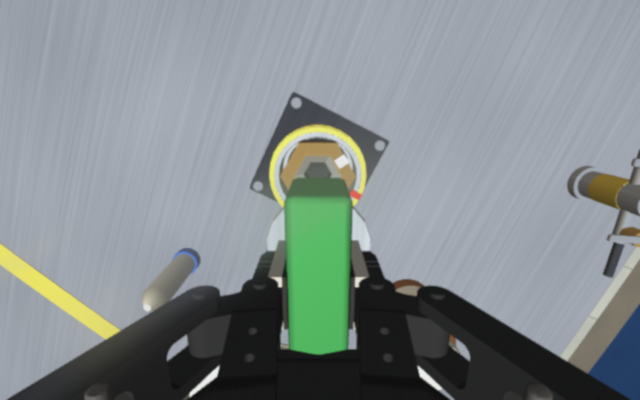

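View pics/s1.png

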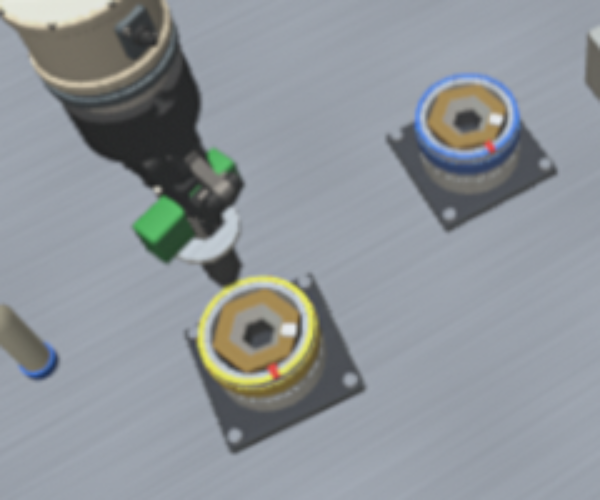

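The key is held upright, centred on the handle (u≈318), with the socket hexagon at (317,170) below and the faces aligned. Next I lower it with force checks.

```bash
python3 - <<'E'
from h import *
x,y=.5885,-.3065;o=ori(np.radians(111.4))
manip.servo_line([x,y,.196],o,.1)
manip.hold(.2);f0=manip.get_contact_force();print(f0,manip.get_position())
z=.196
while z>.1535:
    z-=.003 if z>.16 else .0015
    manip.servo_line([x,y,z],o,.03)
    d=manip.get_contact_force()-f0;p=manip.get_position()
    print(round(z,4),d.round(1),manip.get_torque().round(2),p.round(4),round(manip.get_time(),2))
    if abs(d).max()>25: break
E
```

```text
[ 0.0492286  -0.02674397 -2.92978715] [ 0.58882514 -0.30667328  0.19677009]
0.193 [-1.2  0.1 -1.3] [0.01 0.03 0.07] [ 0.5883 -0.3064  0.1928] 13.15
0.19 [ 0.5  0.3 -2. ] [ 0.01 -0.06 -0.  ] [ 0.5883 -0.3064  0.1896] 13.4
0.187 [-0.4  0.1 -0.4] [-0.02  0.06  0.02] [ 0.5883 -0.3064  0.1867] 13.65
0.184 [-0.5 -0.2 -0.4] [-0.   -0.01 -0.05] [ 0.5883 -0.3064  0.1837] 13.9
0.181 [-0.2  0.8 -1.5] [-0.01 -0.07 -0.01] [ 0.5884 -0.3064  0.1807] 14.15
0.178 [ 0.2  0.6 -0.5] [-0.04 -0.03 -0.05] [ 0.5883 -0.3064  0.1777] 14.4
0.175 [ 0.  -0.  -0.6] [ 0.02  0.01 -0.01] [ 0.5884 -0.3064  0.1747] 14.65
0.172 [-0.3  0.1 -0.5] [-0.03 -0.03  0.02] [ 0.5883 -0.3064  0.1717] 14.9
0.169 [-0.2  0.9  0.2] [-0.02 -0.    0.01] [ 0.5883 -0.3064  0.1687] 15.15
0.166 [ 0.3 -0.1 -0.8] [ 0.03 -0.02  0.01] [ 0.5883 -0.3064  0.1657] 15.4
0.163 [-0.7  0.8 -0.4] [ 0.06 -0.02  0.01] [ 0.5883 -0.3064  0.1627] 15.65
0.16 [-0.3 -0.4 -1.1] [-0.03  0.01 -0.07] [ 0.5883 -0.3064  0.1597] 15.9
0.1585 [-0.1  1.  -0.5] [-0.01  0.   -0.  ] [ 0.5885 -0.3065  0.1584] 16.15
0.157 [ 0.7  1.  -0.8] [-0.    0.06 -0.05] [ 0.5884 -0.3065  0.1569] 16.4
0.1555 [ 0.2  0.1 -0.1] [-0.1  -0.08  0.01] [ 0.5887 -0.3066  0.1557] 16.65
0.154 [-1.8  1.  10.5] [0.24 0.66 0.04] [ 0.589  -0.3068  0.1557] 16.9
0.1525 [-4.9  2.7 21. ] [ 0.62  1.38 -0.04] [ 0.5891 -0.307   0.1556] 17.15
```

Fully home: floor contact at TCP z ≈ 0.1556, as expected. Now turning clockwise.

```bash
python3 - <<'E'
from h import *
x,y,z=.5887,-.3066,.1545
a=111.4;t0=None;n=0
while a>111.4-78:
    a-=4 if a>111.4-52 else 1.5
    manip.move_to([x,y,z],ori(np.radians(a)))
    tq=manip.get_torque();f=manip.get_contact_force();
    M=R.from_rotvec(manip.get_ee_rot()).as_matrix();act=np.degrees(np.arctan2(M[1,0],M[0,0]))
    print(round(a,1),round(act,1),tq.round(2),f.round(1),manip.get_position()[2].round(4),round(manip.get_time(),2))
    if abs(tq[2])>1.2 or abs(f).max()>35: break
E
```

```text
107.4 107.5 [ 0.43  0.7  -0.06] [-2.8  2.1  8.1] 0.1557 17.4
103.4 103.5 [0.68 0.81 0.01] [-3.7  3.3  9.7] 0.1557 17.65
99.4 99.5 [ 0.73  1.   -0.01] [-3.8  2.8  9.6] 0.1557 17.9
95.4 95.5 [ 0.74  1.03 -0.02] [-4.3  3.5 10.5] 0.1557 18.15
91.4 91.5 [ 0.8   1.08 -0.05] [-4.6  2.2 11.1] 0.1556 18.4
87.4 87.5 [ 0.75  1.12 -0.05] [-4.6  3.6 10.2] 0.1557 18.65
83.4 83.5 [ 0.82  1.08 -0.02] [-4.   2.6  9.7] 0.1556 18.9
79.4 79.5 [ 0.81  1.1  -0.13] [-4.6  3.3 10.3] 0.1557 19.15
75.4 75.5 [ 0.82  1.11 -0.04] [-3.9  2.9 10.9] 0.1557 19.4
71.4 71.5 [0.92 1.07 0.04] [-4.8  3.5 10.5] 0.1557 19.65
67.4 67.5 [ 0.91  1.11 -0.03] [-4.1  3.6 10.8] 0.1557 19.9
63.4 63.5 [ 0.92  1.08 -0.03] [-5.2  3.3 11.1] 0.1557 20.15
59.4 59.5 [ 0.96  1.07 -0.02] [-4.   3.  11.6] 0.1557 20.4
57.9 58.0 [1.   1.09 0.01] [-5.3  4.3 11.3] 0.1557 20.65
56.4 56.5 [1.04 1.08 0.07] [-4.9  3.6 10.4] 0.1557 20.9
54.9 55.0 [0.97 1.07 0.03] [-4.5  2.6 11.1] 0.1557 21.15
53.4 53.5 [0.99 1.08 0.12] [-4.4  3.8 10.6] 0.1557 21.4
51.9 52.0 [0.97 1.08 0.08] [-4.1  3.8 11.4] 0.1557 21.65
50.4 50.5 [1.02 1.05 0.04] [-4.2  3.4 10.7] 0.1556 21.9
48.9 49.0 [ 1.02  1.08 -0.  ] [-5.   3.9 11.2] 0.1557 22.15
47.4 47.5 [1.02 1.05 0.11] [-4.5  3.9 10.7] 0.1557 22.4
45.9 46.0 [1.05 1.02 0.07] [-5.3  3.5 11.2] 0.1557 22.65
44.4 44.5 [0.99 1.11 0.11] [-4.9  4.2 11.3] 0.1557 22.9
42.9 43.0 [1.05 1.03 0.05] [-4.5  4.1 11.9] 0.1557 23.15
41.4 41.5 [1.02 1.01 0.06] [-4.4  4.6 10.8] 0.1557 23.4
39.9 40.0 [1.08 0.97 0.05] [-4.1  4.2 10.8] 0.1556 23.65
38.4 38.5 [1.05 0.99 0.27] [-4.3  4.1 10.9] 0.1557 23.9
36.9 37.1 [1.11 1.07 0.41] [-3.6  4.3 11. ] 0.1557 24.15
35.4 35.6 [1.1  1.08 0.58] [-4.2  4.3 11. ] 0.1557 24.4
33.9 34.1 [1.11 1.04 0.77] [-4.6  4.  10.1] 0.1557 24.65
32.4 32.6 [1.13 1.06 0.93] [-4.8  4.6 10.2] 0.1557 24.9
```

Torque climbs steadily from about 39°, so it's on the stop. I'll push slightly more, relax the down-press, release, back off and look.

```bash
python3 - <<'E'
from h import *
x,y=.5887,-.3066
for a in (30,28):
    manip.move_to([x,y,.1545],ori(np.radians(a)));print(manip.get_torque().round(2))
manip.hold(.3);print(manip.get_torque().round(2))
o=ori(np.radians(28))
manip.servo_line([x,y,.156],o,.03);print(manip.get_contact_force().round(1))
manip.command_gripper(.05);print(manip.get_width())
manip.servo_line([x,y,.26],o,.12)
# look obliquely: shift along -tool x so the screw shows
manip.move_to([x-.06,y-.06,.28],ori(np.radians(62)))
from ortho import ortho
c=wrist("w2")
s=manip.camera("scene")["image"][240:340,150:260,::-1];t=manip.camera("top")["image"][140:220,410:500,::-1]
f=lambda i:cv2.resize(i,(400,400),interpolation=cv2.INTER_CUBIC)
cv2.imwrite("pics/f.png",np.hstack([f(s),f(t)]));print(manip.get_time())
E
```

```text
[1.12 1.09 0.76]
[1.15 1.03 1.02]
[1.17 1.02 0.95]
[-1.5  4.1  1.8]
0.04954681097971682
28.2167
```

View pics/w2.png

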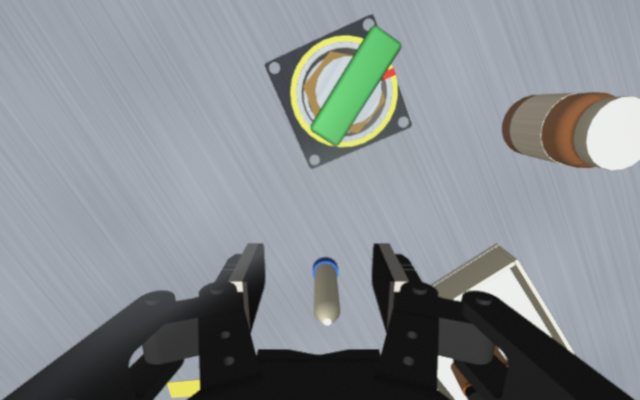

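View pics/f.png

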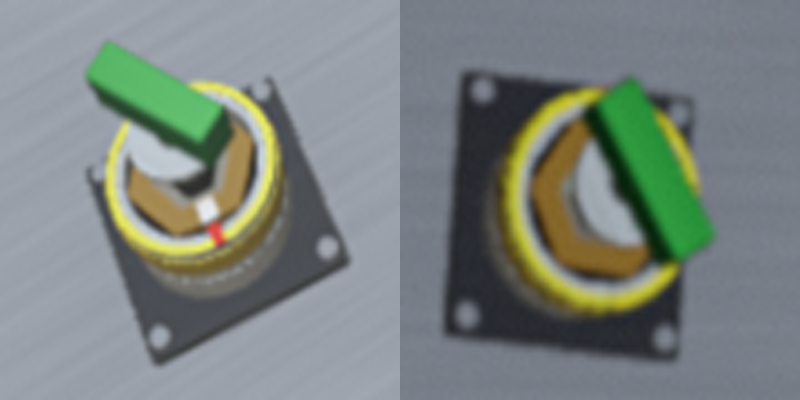

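White mark at (208,207) and red mark at (217,233) in the crop lie on the same radius. The green key stands upright in the screw and the arm is clear.

```bash
python3 -c "
from rig import manip
print(manip.sign_off())"
```

```text
the job is handed in; nothing more can be done
None
```

The job is handed in: the green key was pushed fully home in the yellow-banded vessel's screw, turned clockwise to its stop with the white mark on the red, and left standing there; the red key was not touched, and about 28 s of the 46 s had run.

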